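# Test two tube tongs by squeezing and sort them to stock or repair

## Robot

A 6-joint arm with a two-finger parallel gripper is mounted at the origin on the work surface. World frame = base frame: x ahead of the robot, y to its left, z up, the work surface at z = 0. Lengths are in m, angles in rad, forces in N, time in s.
With the tool pointing down it reaches from about 0.275 to 0.75 m from the base axis. Payload 10.2 kg.
Tool frame: the origin (TCP) lies midway between the tips of the shut fingers; the grasp point (between the pads) lies 19 mm behind it; z points along the fingers, y is the direction in which the jaws open and shut (so a half turn about z gives the same grasp; the last joint's range is limited). The gripper opens to 88 mm and grips with 3 to 60 N. Pads are 18 mm wide; open, the fingers measure 123 mm over their backs; the gripper's body (75 mm by 187 mm) begins 45 mm behind the grasp point.
Start: joints at [1.016, 0.313, 1.498, -0, 1.331, -0.223], TCP at [0.171, 0.496, 0.239] pointing down, gripper open.
Joint ranges: [-2.94, 2.94], [-0.97, 2.17], [0.19, 2.56], [-1.23, 4.37], [0.02, 3.11], [-2.88, 2.88]. Speed limits (rad/s): [2.39, 2.39, 3.01, 3.14, 3.14, 3.14].

## Interface

Orientations are given as a 3x3 rotation matrix whose columns are the frame's x, y, z axes.
In Python, from bench import manip, eyes, sign_off gives the robot as it stands.
- The arm moves only by the shell command python3 -m crank 'ROWS' [FORCE]. ROWS is JSON, a list that holds one entry, the list of rows, each a list of 7 numbers: the turn, a rotation vector about the tool's x, y, z in rad, then the shift along the tool's x, y, z in m, then the finger opening in m, from 0 to 0.0881. In form: [[[wx, wy, wz, x, y, z, claw], ...]]. A call has 1 to 5 rows; each row shifts and turns the commanded pose from where the row before left it, along the tool's axes as they then stand; what a row does not reach is not made up. A row lasts 1/8 s, in which the tool goes at most 62.5 mm and 10.7 degrees, less where a joint would pass 70% of its speed; a pose out of reach is approached as far as the arm can. A call with a gripper value outside its range is refused whole. The fingers move at their own pace and stop on an object; FORCE is the grip in N (left out, the last holds). Time passes only in rows, so rows that do not move let the fingers close. It gives the time, the measured TCP pose, the force and the opening at its end, in the units of the state.
- manip.get_obs(): the state, without advancing time (a new reading comes with each control period).
- eyes.grab_frame(name): name is "side" or "top" or "wrist"; returns (picture, depth): 420x560x3 uint8, blue, green, red; 420x560 float32, m along the optical axis (not along the pixel's ray), 0 where there is no reading.
- eyes.get_calibration(name): a dict with "fx", "fy", "cx", "cy" (pixels), "extrinsics" (4x4, takes a point from world to camera coordinates). Camera axes: x right, y down, z forward; pixel columns grow to the right and rows downward; lengths in m; the calibration is good to about 2 mm. A picture is of the moment at which its call begins: read the wrist's pose just before it. get_calibration takes no time and is no camera call; for the wrist camera it gives the pose at the moment of the call.
- sign_off(): hands the job in, once; it reports no verdict.
The state is a dict: "t": time; "joint_positions": joint angles; "joint_vel": joint speeds; "joint_torque": joint torques, N m; "ee_pos": TCP position; "ee_rot": TCP orientation; "ft_force": force on the tool from outside, world axes, zero at the start; "ft_torque": the same for the moment, N m; "opening": finger opening in m.
Only numpy, scipy, OpenCV 4.12 (cv2) and the standard library are available. Lean on these libraries where they do the work, as an engineer would, in place of code of your own. Each camera call takes 0.05 s, during which the arm holds its last target. There are 200 camera calls.

## Task

One of the two tube tongs lying open on the bench has a seized hinge that will not close, the other works freely. Squeeze the handles of each pair to find out which is which; lay the working pair, squeezed shut, flat in the rectangular stock tray, and the seized pair flat in the round repair dish.

Things in the scene. Friction and masses are not known exactly. Their poses are not given: they have to be found in the camera images.
- tongs_1: dark steel tube tongs like scissors, lying flat, 150 x 60 x 16 mm, 80-150 g. Sizes in mm. Origin under the pivot, z up. +x: open bowed jaws, to x=70. -x (towards the robot): handles ending in upright plates 50 long, 6 thick, 16 high, middles at x=-52, y=+-22: 50 over the outer faces, each splayed 7 deg. Body = arm with +y handle, so when shut the mid line is half the joint angle off x.
- tongs_2: second tongs, outwardly identical to tongs_1 (same origin, axes and sizes: read there); either may be the seized one. Squeezing the two handle plates together from outside tests the hinge, and the same grip carries the tongs. No spring: a hinge stays as it is left. From pivot to jaw tips 70 mm, to handle ends 77 mm: laid with the pivot near the centre of tray or dish, they fit inside.
- hinge_1 (a joint): hinge angle of tongs_1, rad: about 0 as found (open), grows as the handles are squeezed. Working tongs turn lightly to a stop at 0.50 (plates then about 24 mm over their outer faces); seized tongs give 0.06 of play (plates 50 to 47 mm) and stop dead. Exactly one of the two tongs is seized.
- hinge_2 (a joint): hinge angle of tongs_2, rad: about 0 as found (open), grows as the handles are squeezed. Working tongs turn lightly to a stop at 0.50 (plates then about 24 mm over their outer faces); seized tongs give 0.06 of play (plates 50 to 47 mm) and stop dead. Exactly one of the two tongs is seized.
- stock: stock tray: a rectangular grey open tray, fixed to the bench, on one side of the tongs; 260 mm (its x) by 200 mm (its y) outside, 22 mm high, walls and floor 4 mm thick, empty. Origin at the centre of its underside, z up.
- repair: repair dish: a round shallow steel dish, fixed to the bench, on the other side of the tongs; 240 mm across outside, 220 mm across inside the rounded rim, rim top 20 mm high, flat floor 4 mm thick, empty. Origin at the centre of its underside, z up.
Mind the look-alikes: they are no part of the job. What is shaped like the tongs_1 but purple is not meant.

How it is judged:
At the end, for the whole second after the job is handed in: Working tongs shut (hinge over 0.35 rad), flat within 5 degrees on the stock tray's floor, pivot within 90 mm (x) and 70 mm (y) of its centre; seized tongs squeezed (hinge over 0.03), flat within 5 degrees on the repair dish's floor, pivot within 70 mm of its centre; both at rest (((value of joint hinge_1 above 0.35 rad and value of joint hinge_2 between 0.03 and 0.1 rad and x of tongs_1 in the frame of stock between -0.09 and 0.09 m and y of tongs_1 in the frame of stock between -0.07 and 0.07 m and z of tongs_1 in the frame of stock below 0.012 m and horizontal distance between tongs_2 and repair below 0.07 m and z of tongs_2 in the frame of repair below 0.012 m and linear speed of each of tongs_1, tongs_2 below 0.02 m/s and angle between each of tongs_1, tongs_2's own z axis and vertical below 0.09 rad) or (value of joint hinge_2 above 0.35 rad and value of joint hinge_1 between 0.03 and 0.1 rad and x of tongs_2 in the frame of stock between -0.09 and 0.09 m and y of tongs_2 in the frame of stock between -0.07 and 0.07 m and z of tongs_2 in the frame of stock below 0.012 m and horizontal distance between tongs_1 and repair below 0.07 m and z of tongs_1 in the frame of repair below 0.012 m and linear speed of each of tongs_2, tongs_1 below 0.02 m/s and angle between each of tongs_2, tongs_1's own z axis and vertical below 0.09 rad))); the robot touches nothing.
It also fails if it takes over 51 s, if anything falls off the work surface, if the arm or the gripper's body presses on something with over 40 N, if the wrist force passes 120 N, or if a joint passes its speed limit or range.

## Working session

There is one attempt and no reset: what is moved stays moved. The work goes in short steps, Python scripts to look and compute and a shell command to move; the robot and the scene stay as the last step left them, time stands still between calls to the robot, and variables do not carry over. Pictures are saved under pics/ and viewed, about 8 in all and at most 12, crops included, and the job is handed in when it is done.

```bash
mkdir -p pics; ls; python3 - <<'E'
from bench import manip, eyes
import cv2, numpy as np
o=manip.get_obs(); print(o['t'],o['ee_pos'],o['ee_rot'],o['opening'],o['joint_positions'])
for n in ['top','side']:
    p,d=eyes.grab_frame(n); cv2.imwrite(f'pics/{n}0.png',p); np.save(f'pics/{n}0.npy',d)
    c=eyes.get_calibration(n); print(n,c)
E
```

```text
pics
0.0 [0.17091247 0.49615504 0.23816958] [[-9.45454389e-01  3.25753853e-01 -6.52923618e-04]
 [ 3.25754395e-01  9.45453827e-01 -1.06521788e-03]
 [ 2.70310304e-04 -1.21980766e-03 -9.99999220e-01]] 0.08801454481888896 [ 1.01557872e+00  3.13453554e-01  1.49840962e+00 -6.85748508e-06
  1.33097887e+00 -2.23406592e-01]
top {'fx': 476.8694043175961, 'fy': 476.8694043175961, 'cx': 280.9668179911943, 'cy': 213.1805693755016, 'extrinsics': array([[ 0.08329517, -0.99650859, -0.00570395, -0.02298509],
       [-0.97428965, -0.0802329 , -0.21052877,  0.4110003 ],
       [ 0.20933609,  0.02309333, -0.97757102,  0.96524624],
       [ 0.        ,  0.        ,  0.        ,  1.        ]])}
side {'fx': 533.7805143899149, 'fy': 533.7805143899149, 'cx': 282.2895053111178, 'cy': 215.07845839738536, 'extrinsics': array([[ 0.94201435, -0.3354985 ,  0.00705156, -0.38530138],
       [-0.24169086, -0.69289887, -0.67932076,  0.15064165],
       [ 0.23279711,  0.6382256 , -0.73380759,  1.45452064],
       [ 0.        ,  0.        ,  0.        ,  1.        ]])}
```

View pics/top0.png

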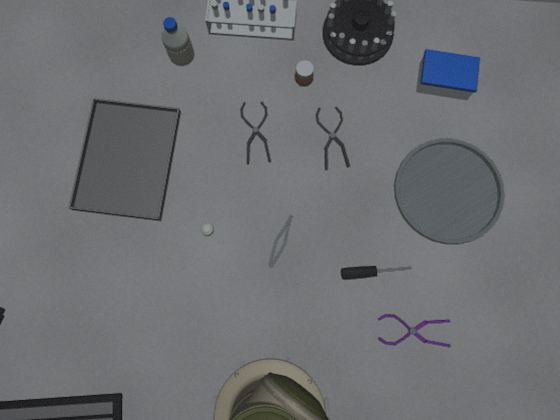

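The top view shows these candidates:
- Dark tongs A at (256,133) and dark tongs B at (332,137), handles towards the robot. These fit the description.
- Purple tongs at (413,331), which is the decoy.
- Grey tweezers at (281,240), not tongs.

The tray is at (126,160) and the dish at (449,191). Next I'll measure these and confirm the tongs in a crop.

```bash
cat > h.py <<'E'
import numpy as np, cv2
from bench import manip, eyes
def ray(c,uv,z):
    uv=np.atleast_2d(np.float64(uv)); E=c['extrinsics']; R,t=E[:3,:3],E[:3,3]
    d=np.c_[(uv[:,0]-c['cx'])/c['fx'],(uv[:,1]-c['cy'])/c['fy'],np.ones(len(uv))]@R
    o=-R.T@t; return o+d*((z-o[2])/d[:,2])[:,None]
def plate_lines(w):
    "w: Nx2 world points of a plate -> centre, yaw, length"
    m=w.mean(0); _,_,V=np.linalg.svd(w-m); v=V[0]*np.sign(V[0][0]); s=(w-m)@v
    return m+v*(s.max()+s.min())/2, np.degrees(np.arctan2(v[1],v[0])), np.ptp(s)
E
python3 - <<'E'
from h import *
p=cv2.imread('pics/top0.png'); c=eyes.get_calibration('top'); d=np.load('pics/top0.npy')
g=cv2.cvtColor(p,cv2.COLOR_BGR2GRAY)
for n,(x0,y0,x1,y1) in dict(A=(230,92,285,172),B=(305,98,362,178)).items():
    m=(g[y0:y1,x0:x1]<70).astype(np.uint8)
    k,l,s,ce=cv2.connectedComponentsWithStats(m); i=1+np.argmax(s[1:,4]); 
    ys,xs=np.nonzero(l==i); w=ray(c,np.c_[xs+x0,ys+y0],0.012)[:,:2]
    print(n,s[i],'bbox world',w.min(0),w.max(0),'bg',np.median(g[y0:y1,x0:x1]))
    # handle half: lower, split into two
    yb=ys.max(); sel=ys>yb-22
    k=ys.max()-ys.min(); 
    for side in (0,1):
        mx=[]
        for r in range(yb-17,yb+1):
            q=xs[ys==r]; 
            if len(q)==0: continue
            mid=(xs[ys>yb-22].min()+xs[ys>yb-22].max())/2
            mx+= [(a,r) for a in q if (a>mid)==side]
        mx=np.array(mx)+[x0,y0]; W=ray(c,mx,0.016)[:,:2]
        print(' plate',side,mx.min(0),mx.max(0),plate_lines(W))
# tray / dish
tr=ray(c,[[95,101],[180,109],[160,219],[71,208]],0.022)[:,:2]; print('tray corners',tr,'c',tr.mean(0), np.degrees(np.arctan2(*(tr[0]-tr[3])[::-1])))
ang=ray(c,[[394,191],[503,191],[449,139],[449,244]],0.02)[:,:2]; print('dish',ang)
im=cv2.resize(p[90:180,225:370],None,fx=5,fy=5,interpolation=cv2.INTER_CUBIC); cv2.imwrite('pics/crop0.png',cv2.convertScaleAbs(im,alpha=1.5))
E
```

```text
A [ 17  40  24  32 173] bbox world [0.52638935 0.04642719] [0.60183056 0.10193167] bg 120.0
 plate 0 [247 146] [249 163] (array([0.54510462, 0.0971842 ]), np.float64(3.9217345183390213), np.float64(0.03997569308099608))
 plate 1 [265 146] [270 161] (array([0.55128831, 0.05316607]), np.float64(17.99360213112939), np.float64(0.03643504804118913))
B [ 19  39  26  33 193] bbox world [ 0.52680265 -0.1302467 ] [ 0.60398616 -0.07212783] bg 118.0
 plate 0 [325 152] [327 169] (array([ 0.54526516, -0.07747542]), np.float64(4.066410265680716), np.float64(0.039674739691328995))
 plate 1 [343 152] [349 166] (array([ 0.55258346, -0.12203393]), np.float64(18.498085805643697), np.float64(0.03421119636919698))
tray corners [[0.6423749  0.45657705]
 [0.63859084 0.26038363]
 [0.38188259 0.27090714]
 [0.39016708 0.4672642 ]] c [0.51325385 0.36378301] -2.4264224856829553
dish [[ 0.48625334 -0.23042703]
 [ 0.50568437 -0.46719494]
 [ 0.61656408 -0.34883336]
 [ 0.37897995 -0.35108753]]
```

View pics/crop0.png

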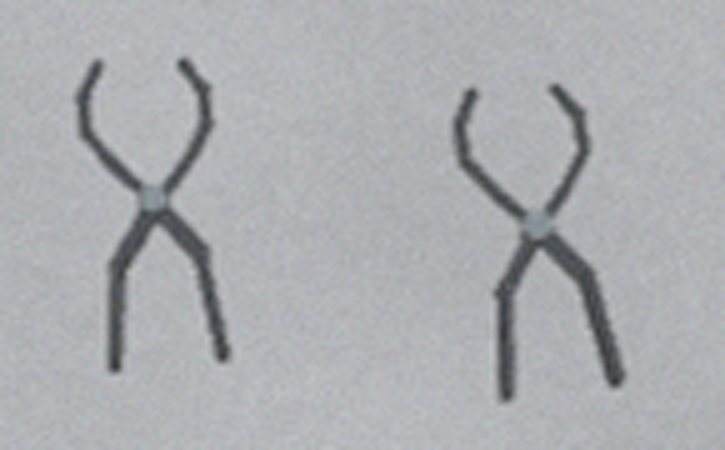

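The crop confirms both are dark steel with grey pivots: A at crop (152,197), B at (537,223). Now I'll work out the pivots and grasp targets.

```bash
cat >> h.py <<'E'
def plan(xyz,yawdeg):
    "turn about tool z (deg), then shift in tool axes, so that tool y is along tongs y (yaw+90, mod 180)"
    o=manip.get_obs(); R=o['ee_rot']; cur=np.degrees(np.arctan2(R[1,1],R[0,1]))
    d=(yawdeg+90-cur+90)%180-90; tilt=R[2,:2]
    wz=-np.radians(d); R2=R@cv2.Rodrigues(np.array([0,0,wz]))[0]
    print('t %.2f pos %s open %.4f F %s j6 %.2f'%(o['t'],o['ee_pos'].round(4),o['opening'],np.round(o['ft_force'],1),o['joint_positions'][5]),'tilt',tilt.round(4))
    print(' wz %.4f rad (%.1f deg)  shift'%(wz,d),(R2.T@(np.array(xyz)-o['ee_pos'])).round(4),'target',np.round(xyz,4))
E
python3 - <<'E'
from h import *
c=eyes.get_calibration('top')
for n,uv,yaw,pl in (('A',(255.4,129.4),11,[[.5451,.0972],[.5513,.0532]]),('B',(332.4,134.6),11.3,[[.5453,-.0775],[.5526,-.1220]])):
    pv=ray(c,uv,0.014)[0]; y=np.radians(yaw); u=np.array([np.cos(y),np.sin(y)]); pm=np.mean(pl,0)
    g=pv[:2]-.052*u
    print(n,'pivot',pv[:2].round(4),'grasp',g.round(4),'plate mid',pm.round(4),'yaw by pivot-plates',np.degrees(np.arctan2(*(pv[:2]-pm)[::-1])).round(1),'lateral', (pm-g)@[-u[1],u[0]])
    plan([*g,0.12],yaw)
E
```

```text
A pivot [0.6066 0.0857] grasp [0.5556 0.0758] plate mid [0.5482 0.0752] yaw by pivot-plates 10.2 lateral 0.0008448568737644891
t 0.10 pos [0.1709 0.4962 0.2383] open 0.0879 F [-0.1 -0.2  1.1] j6 -0.22 tilt [ 0.0003 -0.001 ]
 wz -0.5238 rad (30.0 deg)  shift [-0.2974 -0.486   0.1184] target [0.5556 0.0758 0.12  ]
B pivot [ 0.6083 -0.0889] grasp [ 0.5573 -0.099 ] plate mid [ 0.549  -0.0998] yaw by pivot-plates 10.4 lateral 0.0009372480928905958
t 0.10 pos [0.1709 0.4962 0.2383] open 0.0879 F [-0.1 -0.2  1.1] j6 -0.22 tilt [ 0.0003 -0.001 ]
 wz -0.5290 rad (30.3 deg)  shift [-0.2623 -0.6593  0.1186] target [ 0.5573 -0.099   0.12  ]
```

```bash
python3 -m crank '[[[0,0,-0.1746,0,0,0,0.088],[0,0,-0.1746,0,0,0,0.088],[0,0,-0.1746,0,0,0,0.088],[0,0,0,-0.027,-0.0442,0,0.088],[0,0,0,-0.027,-0.0442,0,0.088]]]' 40
python3 -m crank '[[[0,0,0,-0.027,-0.0442,0,0.088],[0,0,0,-0.027,-0.0442,0,0.088],[0,0,0,-0.027,-0.0442,0.02,0.088],[0,0,0,-0.027,-0.0442,0.02,0.088],[0,0,0,-0.027,-0.0442,0.02,0.088]]]'
python3 -m crank '[[[0,0,0,-0.027,-0.0442,0.02,0.088],[0,0,0,-0.027,-0.0442,0.02,0.088],[0,0,0,-0.027,-0.0442,0.018,0.088],[0,0,0,-0.027,-0.0442,0,0.088],[0,0,0,0,0,0,0.088]]]'
python3 -c "
from h import *
plan([.5556,.0758,.06],11)
p,_=eyes.grab_frame('wrist'); cv2.imwrite('pics/w1.png',p)"
```

```text
t: 0.72
ee_pos: [0.2413, 0.4189, 0.2383]
ee_rot: [[-0.981, -0.192, -0.0], [-0.192, 0.981, -0.001], [0.0, -0.0, -1.0]]
ft_force: [0.8, -0.2, 0.1]
opening: 0.0879
t: 1.35
ee_pos: [0.4164, 0.2273, 0.178]
ee_rot: [[-0.982, -0.191, -0.0], [-0.191, 0.982, 0.0], [0.0, 0.0, -1.0]]
ft_force: [0.6, 0.3, -0.2]
opening: 0.088
t: 1.98
ee_pos: [0.5567, 0.0733, 0.1199]
ee_rot: [[-0.982, -0.187, -0.0], [-0.187, 0.982, -0.0], [0.0, -0.0, -1.0]]
ft_force: [0.5, 0.1, 0.4]
opening: 0.0882
t 1.98 pos [0.5567 0.0733 0.1199] open 0.0882 F [0.5 0.1 0.4] j6 -1.84 tilt [ 0.0004 -0.0001]
 wz -0.0035 rad (0.2 deg)  shift [0.0005 0.0026 0.0599] target [0.5556 0.0758 0.06  ]
```

View pics/w1.png

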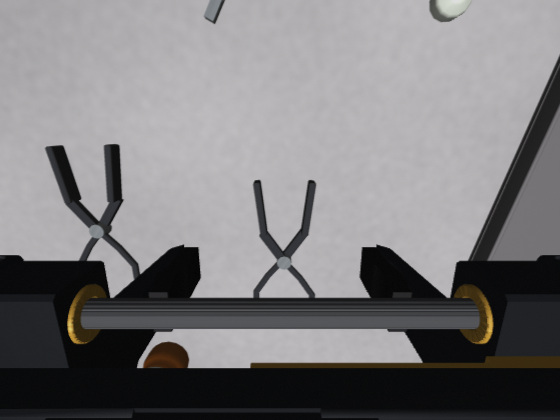

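The wrist view shows A between the fingers, well aligned: pivot at (284,263), handle ends at (258,182) and (312,182). I'll check the position by ray-casting from the wrist view. B is also visible, pivot at (97,231).

```bash
python3 -c "
from h import *
c=eyes.get_calibration('wrist')
P=ray(c,[(284,263),(258,182),(312,182),(264,233),(304,232)],.016)[:,:2];print(P.round(4))
e=P[1:3].mean(0);b=P[3:5].mean(0);u=P[0]-e;y=np.arctan2(u[1],u[0]);print('A yaw',np.degrees(y),'len',np.hypot(*u))
g=P[0]-.052*u/np.hypot(*u);print(g);plan([*g,.003],np.degrees(y))
P=ray(c,[(97,231),(56,148),(112,146)],.016)[:,:2];e=P[1:].mean(0);u=P[0]-e;print('B',P[0],np.degrees(np.arctan2(u[1],u[0])),P[0]-.052*u/np.hypot(*u))
"
```

```text
[[0.6033 0.0888]
 [0.5323 0.052 ]
 [0.5235 0.0979]
 [0.5775 0.0652]
 [0.5697 0.1007]]
A yaw 10.456693696788847 len 0.07668681757393936
[0.55219286 0.07938552]
t 2.02 pos [0.5555 0.0749 0.12  ] open 0.0877 F [-0.1  0.5  0.4] j6 -1.84 tilt [0.0011 0.0004]
 wz 0.0075 rad (-0.4 deg)  shift [0.0023 0.0049 0.117 ] target [0.5522 0.0794 0.003 ]
B [ 0.6041708  -0.08390475] 9.500111449240903 [ 0.55288397 -0.09248733]
```

```bash
python3 -m crank '[[[0,0,0,0.001,0.0035,0.04,0.088],[0,0,0,0,0,0.04,0.088],[0,0,0,0,0,0.03,0.088],[0,0,0,0,0,0.006,0.088],[0,0,0,0,0,0,0.044]]]' 20
python3 -m crank '[[[0,0,0,0,0,0,0.04],[0,0,0,0,0,0,0.03],[0,0,0,0,0,0,0.02],[0,0,0,0,0,0,0.02],[0,0,0,0,0,0,0.02]]]' 40
```

```text
t: 2.65
ee_pos: [0.5537, 0.0796, 0.0055]
ee_rot: [[-0.981, -0.192, 0.0], [-0.192, 0.981, -0.0], [-0.0, -0.0, -1.0]]
ft_force: [-0.6, -0.2, -0.4]
opening: 0.0801
t: 3.28
ee_pos: [0.554, 0.0788, 0.0053]
ee_rot: [[-0.982, -0.191, 0.001], [-0.191, 0.982, -0.0], [-0.001, -0.0, -1.0]]
ft_force: [-1.6, -2.2, 6.1]
opening: 0.0462
```

```bash
python3 -m crank '[[[0,0,0,0,0,0,0.01],[0,0,0,0,0,0,0.01],[0,0,0,0,0,0,0.01],[0,0,0,0,0,0,0.01]]]' 50
python3 -c "
from h import *
plan([.554,.079,.07],11)
p,_=eyes.grab_frame('wrist'); cv2.imwrite('pics/w2.png',p)"
```

```text
t: 3.78
ee_pos: [0.5539, 0.0788, 0.0053]
ee_rot: [[-0.982, -0.191, 0.001], [-0.191, 0.982, -0.0], [-0.001, -0.0, -1.0]]
ft_force: [-2.3, -2.1, 6.4]
opening: 0.0458
t 3.77 pos [0.5539 0.0788 0.0053] open 0.0458 F [-2.3 -2.1  6.4] j6 -1.83 tilt [-0.0005 -0.0004]
 wz 0.0000 rad (-0.0 deg)  shift [-0.0001  0.0002 -0.0647] target [0.554 0.079 0.07 ]
```

View pics/w2.png

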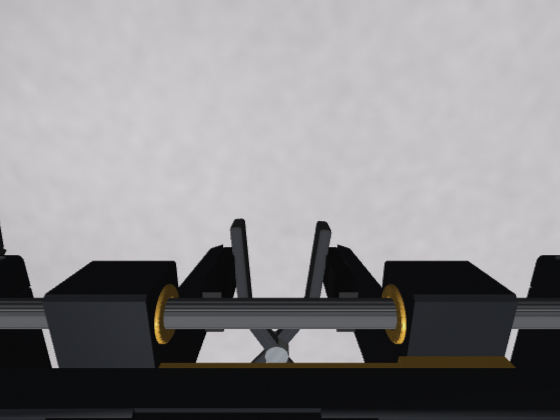

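A is blocked at 45.8 mm even at 50 N, so its hinge is seized and it goes in the dish. I'll lift and carry it there.

```bash
python3 -m crank '[[[0,0,0,0,0,-0.02,0.01],[0,0,0,0,0,-0.03,0.01],[0,0,0,0,0,-0.04,0.01],[0,0,0,0.0236,-0.0509,0,0.01],[0,0,0,0.0236,-0.0509,0,0.01]]]'
python3 -m crank '[[[0,0,0,0.0236,-0.0509,0,0.01],[0,0,0,0.0236,-0.0509,0,0.01],[0,0,0,0.0236,-0.0509,0,0.01],[0,0,0,0.0236,-0.0509,0,0.01],[0,0,0,0.0236,-0.0509,0,0.01]]]'
python3 -m crank '[[[0,0,0,0.0236,-0.0509,0,0.01],[0,0,0,0,0,0,0.01]]]'
python3 -c "
from h import *
plan([.446,-.357,.009],11)
p,_=eyes.grab_frame('top'); cv2.imwrite('pics/t3.png',p)
p,_=eyes.grab_frame('side'); cv2.imwrite('pics/s3.png',p)"
```

```text
t: 4.45
ee_pos: [0.5263, -0.0308, 0.0949]
ee_rot: [[-0.981, -0.192, 0.001], [-0.192, 0.981, -0.0], [-0.001, -0.0, -1.0]]
ft_force: [0.1, 0.1, -2.4]
opening: 0.0458
t: 5.08
ee_pos: [0.4588, -0.3038, 0.0945]
ee_rot: [[-0.982, -0.191, -0.0], [-0.191, 0.982, 0.0], [-0.0, 0.0, -1.0]]
ft_force: [0.4, -0.0, -0.5]
opening: 0.0461
t: 5.32
ee_pos: [0.4448, -0.3597, 0.0942]
ee_rot: [[-0.982, -0.187, 0.0], [-0.187, 0.982, -0.0], [0.0, -0.0, -1.0]]
ft_force: [-0.9, 0.2, -1.1]
opening: 0.046
t 5.33 pos [ 0.4448 -0.3597  0.0942] open 0.0460 F [-0.9  0.2 -1.1] j6 -2.64 tilt [ 0.     -0.0003]
 wz -0.0043 rad (0.2 deg)  shift [-0.0017  0.0024  0.0852] target [ 0.446 -0.357  0.009]
```

View pics/s3.png

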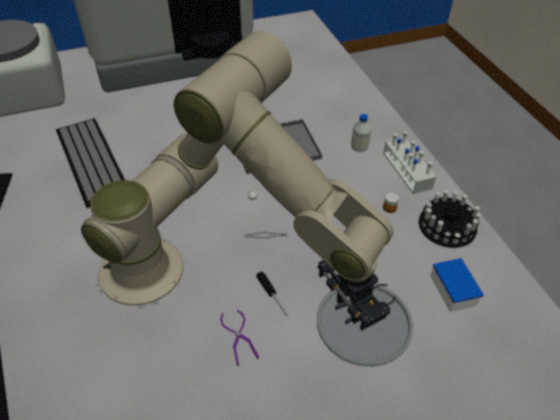

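The side view shows the gripper over the dish at about (365,315), with the tongs held below it. Lowering and releasing.

```bash
python3 -m crank '[[[0,0,0,-0.001,0.002,0.035,0.01],[0,0,0,0,0,0.03,0.01],[0,0,0,0,0,0.014,0.01],[0,0,0,0,0,0.0055,0.01],[0,0,0,0,0,0,0.01]]]'
python3 -m crank '[[[0,0,0,0,0,0,0.065],[0,0,0,0,0,0,0.065],[0,0,0,0,0,0,0.065],[0,0,0,0,0,-0.025,0.065],[0,0,0,0,0,-0.05,0.07]]]'
python3 -m crank '[[[0,0,0,0,0.05,-0.03,0.088],[0,0,0,0,0.06,0,0.088],[0,0,0,0,0.06,0,0.088],[0,0,0,0,0,0,0.088]]]'
python3 -c "
from h import *
plan([.5545,-.0955,.10],10.4)
p,_=eyes.grab_frame('top'); cv2.imwrite('pics/t4.png',p); cv2.imwrite('pics/t4c.png',cv2.resize(p[80:260,260:520],None,fx=3,fy=3))"
```

```text
t: 6.05
ee_pos: [0.447, -0.3546, 0.0108]
ee_rot: [[-0.982, -0.191, 0.001], [-0.191, 0.982, -0.001], [-0.0, -0.001, -1.0]]
ft_force: [0.1, -0.3, -1.2]
opening: 0.0463
t: 6.68
ee_pos: [0.446, -0.3539, 0.0848]
ee_rot: [[-0.982, -0.191, -0.002], [-0.191, 0.982, 0.003], [0.002, 0.003, -1.0]]
ft_force: [0.3, 0.3, 0.5]
opening: 0.0699
t: 7.18
ee_pos: [0.4135, -0.1848, 0.1155]
ee_rot: [[-0.981, -0.194, -0.0], [-0.194, 0.981, 0.001], [0.0, 0.001, -1.0]]
ft_force: [0.2, 0.0, 0.8]
opening: 0.0879
t 7.17 pos [ 0.4135 -0.1848  0.1155] open 0.0879 F [0.2 0.  0.8] j6 -2.45 tilt [0.0003 0.0007]
 wz 0.0137 rad (-0.8 deg)  shift [-0.1548  0.0623  0.0155] target [ 0.5545 -0.0955  0.1   ]
```

View pics/t4c.png

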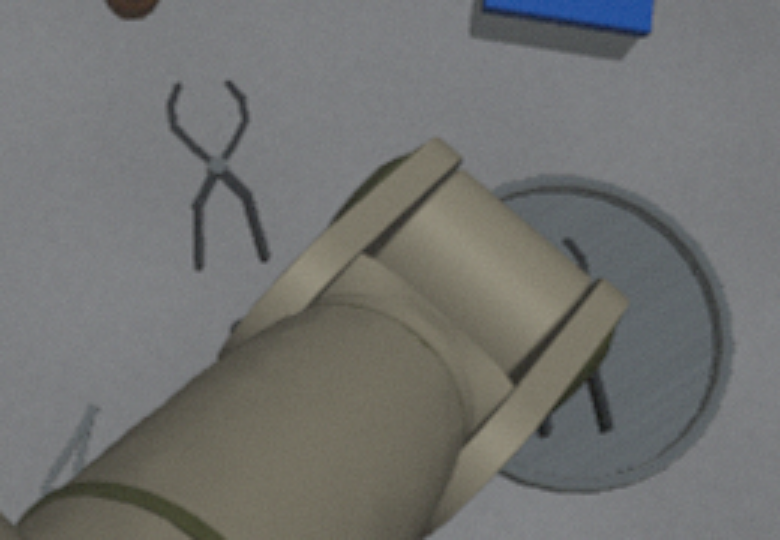

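The crop shows A flat in the dish, with handle ends at crop (545,430) and (605,430). B is untouched, pivot at (217,163). On to B.

```bash
python3 -m crank '[[[0,0,0.014,-0.052,0.021,0,0.088],[0,0,0,-0.052,0.021,0,0.088],[0,0,0,-0.051,0.020,0,0.088],[0,0,0,0,0,0,0.088]]]' 40
python3 - <<'E'
from h import *
plan([.5545,-.0955,.003],10.4)
c=eyes.get_calibration('wrist'); p,_=eyes.grab_frame('wrist'); cv2.imwrite('pics/w5.png',p)
g=cv2.cvtColor(p,cv2.COLOR_BGR2GRAY); m=(g[100:240,180:380]<90).astype(np.uint8)
ct=max(cv2.findContours(m,0,2)[0],key=cv2.contourArea)[:,0]+[180,100]
L=ct[ct[:,0]<280];R=ct[ct[:,0]>=280]
print(cv2.contourArea(ct),ct.min(0),ct.max(0),'tops',L[L[:,1].argmin()],R[R[:,1].argmin()])
E
```

```text
t: 7.72
ee_pos: [0.5577, -0.098, 0.1147]
ee_rot: [[-0.984, -0.179, 0.001], [-0.179, 0.984, -0.0], [-0.001, -0.0, -1.0]]
ft_force: [-0.8, -0.6, 0.2]
opening: 0.0881
t 7.72 pos [ 0.5577 -0.098   0.1147] open 0.0881 F [-0.8 -0.6  0.2] j6 -2.13 tilt [-0.001  -0.0005]
 wz -0.0012 rad (0.1 deg)  shift [0.0028 0.0031 0.1117] target [ 0.5545 -0.0955  0.003 ]Traceback (most recent call last):
  File "<stdin>", line 7, in <module>
ValueError: attempt to get argmin of an empty sequence
```

View pics/w5.png

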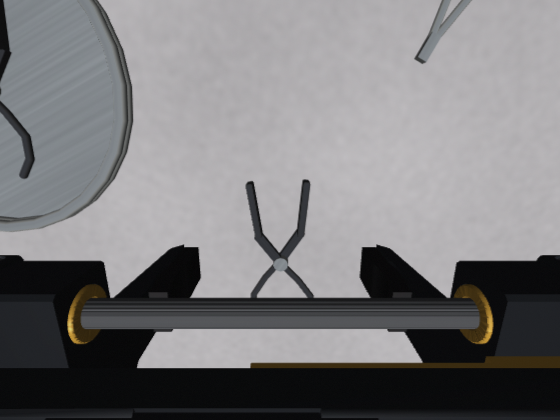

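The wrist view shows B between the fingers: pivot at (280,264), handle ends at (250,183) and (306,181).

```bash
python3 -c "
from h import *
c=eyes.get_calibration('wrist')
P=ray(c,[(280,264),(250,183),(306,181)],.016)[:,:2]
u=P[0]-P[1:].mean(0);y=np.degrees(np.arctan2(u[1],u[0]));g=P[0]-.052*u/np.hypot(*u);print(P[0],y,np.hypot(*u),g)
plan([*g,.004],y)"
```

```text
[ 0.60343171 -0.08954222] 11.554523692372143 0.07608333135664366 [ 0.55248552 -0.09995783]
t 7.78 pos [ 0.5562 -0.0989  0.1146] open 0.0881 F [0.5 0.7 0.3] j6 -2.13 tilt [ 0.0002 -0.0002]
 wz -0.0226 rad (1.3 deg)  shift [ 0.0039 -0.0003  0.1106] target [ 0.5525 -0.1     0.004 ]
```

```bash
python3 -m crank '[[[0,0,-0.018,0.003,0,0.04,0.088],[0,0,0,0,0,0.04,0.088],[0,0,0,0,0,0.023,0.088],[0,0,0,0,0,0.006,0.088],[0,0,0,0,0,0,0.06]]]' 15
python3 -m crank '[[[0,0,0,0,0,0,0.05],[0,0,0,0,0,0,0.04],[0,0,0,0,0,0,0.03],[0,0,0,0,0,0,0.02],[0,0,0,0,0,0,0.015]]]'
python3 -m crank '[[[0,0,0,0,0,0,0.01],[0,0,0,0,0,0,0.01],[0,0,0,0,0,0,0.01],[0,0,0,0,0,0,0.01],[0,0,0,0,0,0,0.01]]]' 40
python3 -c "
from h import *
plan([.554,-.099,.08],11)
p,_=eyes.grab_frame('wrist'); cv2.imwrite('pics/w6.png',p)"
```

```text
t: 8.4
ee_pos: [0.5524, -0.1, 0.0068]
ee_rot: [[-0.981, -0.194, 0.0], [-0.194, 0.981, -0.0], [-0.0, -0.0, -1.0]]
ft_force: [-0.6, -0.6, 0.2]
opening: 0.0802
t: 9.02
ee_pos: [0.5526, -0.0991, 0.0065]
ee_rot: [[-0.981, -0.195, 0.0], [-0.195, 0.981, -0.0], [-0.0, -0.0, -1.0]]
ft_force: [-1.1, -0.1, 3.3]
opening: 0.0305
t: 9.65
ee_pos: [0.5526, -0.0991, 0.0065]
ee_rot: [[-0.981, -0.195, 0.0], [-0.195, 0.981, -0.0], [-0.0, -0.0, -1.0]]
ft_force: [-1.6, 0.6, 5.0]
opening: 0.0211
t 9.65 pos [ 0.5526 -0.0991  0.0065] open 0.0211 F [-1.6  0.6  5. ] j6 -2.15 tilt [-0.0005 -0.0002]
 wz 0.0040 rad (-0.2 deg)  shift [-0.0014 -0.0002 -0.0735] target [ 0.554 -0.099  0.08 ]
```

View pics/w6.png

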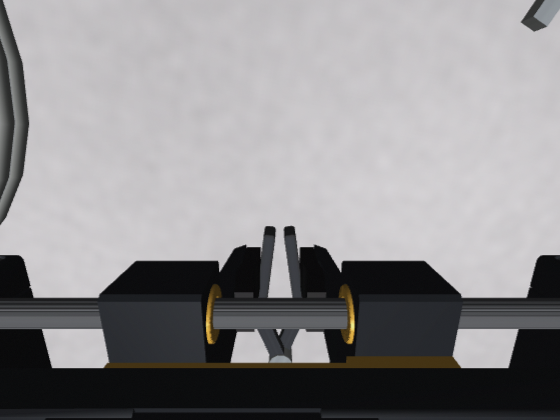

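B closed to 21 mm with its plates parallel, so it works freely and goes in the tray.

```bash
python3 -m crank '[[[0,0,0,0,0,-0.02,0.01],[0,0,0,0,0,-0.03,0.01],[0,0,0,0,0,-0.035,0.01],[0,0,0,0.001,0.0514,0,0.01],[0,0,0,0.001,0.0514,0,0.01]]]'
python3 -m crank '[[[0,0,0,0.001,0.0514,0,0.01],[0,0,0,0,0.0514,0,0.01],[0,0,0,0,0.0514,0,0.01],[0,0,0,0,0.0514,0,0.01],[0,0,0,0,0.0514,0,0.01]]]'
python3 -m crank '[[[0,0,0,0,0.0514,0,0.01],[0,0,0,0,0.0514,0,0.01],[0,0,0,0,0,0,0.01]]]'
python3 -c "
from h import *
plan([.46,.354,.0105],11)
p,_=eyes.grab_frame('side'); cv2.imwrite('pics/s7.png',p)
p,_=eyes.grab_frame('top'); cv2.imwrite('pics/t7.png',p)
cv2.imwrite('pics/t7c.png',np.hstack([cv2.resize(p[80:240,50:290],None,fx=1.6,fy=1.6),cv2.resize(p[120:260,380:520],(256,256))]))"
```

```text
t: 10.32
ee_pos: [0.5298, 0.0024, 0.091]
ee_rot: [[-0.981, -0.194, -0.0], [-0.194, 0.981, 0.0], [0.0, 0.0, -1.0]]
ft_force: [0.5, 0.3, -1.0]
opening: 0.0212
t: 10.95
ee_pos: [0.4786, 0.2548, 0.0908]
ee_rot: [[-0.981, -0.195, -0.001], [-0.195, 0.981, -0.0], [0.001, -0.0, -1.0]]
ft_force: [0.2, -0.2, -0.9]
opening: 0.0209
t: 11.32
ee_pos: [0.4579, 0.3566, 0.0905]
ee_rot: [[-0.98, -0.199, -0.001], [-0.199, 0.98, -0.0], [0.001, 0.0, -1.0]]
ft_force: [-0.4, -0.7, -1.5]
opening: 0.021
t 11.32 pos [0.4579 0.3566 0.0905] open 0.0210 F [-0.4 -0.7 -1.5] j6 -1.31 tilt [0.0009 0.0001]
 wz 0.0081 rad (-0.5 deg)  shift [-0.0017 -0.0029  0.08  ] target [0.46   0.354  0.0105]
```

View pics/t7c.png

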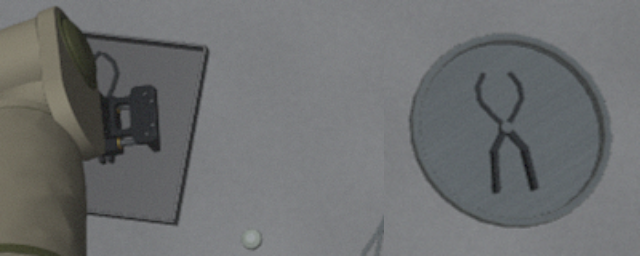

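The crop shows A near the dish centre, pivot at (507,128). B's shut jaws are visible over the tray at (107,72). Lowering and releasing B.

```bash
python3 -m crank '[[[0,0,0,0,0,0.03,0.01],[0,0,0,0,0,0.03,0.01],[0,0,0,0,0,0.014,0.01],[0,0,0,0,0,0.0055,0.01],[0,0,0,0,0,0,0.01]]]'
python3 -m crank '[[[0,0,0,0,0,0,0.03],[0,0,0,0,0,0,0.05],[0,0,0,0,0,0,0.05],[0,0,0,0,0,0,0.05],[0,0,0,0,0,-0.025,0.05]]]'
python3 -m crank '[[[0,0,0,0,0,-0.05,0.05],[0,0,0,0,0,-0.06,0.07],[0,0,0,0.05,-0.03,0,0.08],[0,0,0,0.05,-0.03,0,0.08],[0,0,0,0.02,-0.05,0,0.08]]]'
python3 -m crank '[[[0,0,0,0,-0.06,0,0.08],[0,0,0,0,-0.06,0,0.08],[0,0,0,0,-0.06,0,0.08],[0,0,0,0,0,0,0.08]]]'
python3 -c "
from h import *
plan([.46,.354,.0105],11)
p,d=eyes.grab_frame('top'); cv2.imwrite('pics/t8.png',p); np.save('pics/t8.npy',d)
cv2.imwrite('pics/t8c.png',np.hstack([cv2.resize(p[90:230,60:200],(400,400)),cv2.resize(p[120:260,380:520],(400,400))]))"
```

```text
t: 12.05
ee_pos: [0.4598, 0.3539, 0.0122]
ee_rot: [[-0.981, -0.194, 0.001], [-0.194, 0.981, 0.0], [-0.001, 0.0, -1.0]]
ft_force: [-0.7, 0.0, -0.3]
opening: 0.0213
t: 12.68
ee_pos: [0.4585, 0.3536, 0.0357]
ee_rot: [[-0.981, -0.195, -0.003], [-0.195, 0.981, -0.002], [0.003, -0.001, -1.0]]
ft_force: [0.7, -0.2, 0.6]
opening: 0.0501
t: 13.3
ee_pos: [0.361, 0.2222, 0.1468]
ee_rot: [[-0.98, -0.197, 0.0], [-0.197, 0.98, 0.0], [-0.0, 0.0, -1.0]]
ft_force: [2.0, -0.7, 0.2]
opening: 0.0802
t: 13.8
ee_pos: [0.3989, 0.043, 0.147]
ee_rot: [[-0.982, -0.189, 0.001], [-0.189, 0.982, -0.0], [-0.001, -0.001, -1.0]]
ft_force: [0.4, 0.5, -0.0]
opening: 0.0802
t 13.80 pos [0.3989 0.043  0.147 ] open 0.0802 F [ 0.4  0.5 -0. ] j6 -1.95 tilt [-0.0007 -0.0006]
 wz -0.0022 rad (0.1 deg)  shift [-0.1192  0.2937  0.1364] target [0.46   0.354  0.0105]
```

View pics/t8c.png

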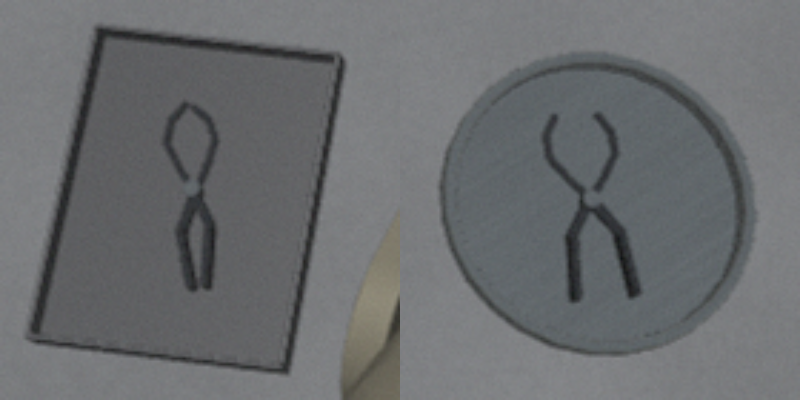

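Both are centred, with B shut (jaw tips touching) and A still open. One last numeric check on hinge angles, pivots and flatness.

```bash
python3 - <<'E'
from h import *
c=eyes.get_calibration('top'); g0=cv2.imread('pics/top0.png',0); g=cv2.imread('pics/t8.png',0); d=np.load('pics/t8.npy')
def angs(g,box,th,z):
    x0,y0,x1,y1=box; ys,xs=np.nonzero(g[y0:y1,x0:x1]<th); mid=(xs.min()+xs.max())/2; r=[]
    for s in (0,1):
        k=(xs>mid)==s; r.append(plate_lines(ray(c,np.c_[xs[k]+x0,ys[k]+y0],z)[:,:2]))
    print(box,[ (a.round(4),round(float(b),1),round(float(l),3)) for a,b,l in r],'gap',np.hypot(*(r[0][0]-r[1][0])).round(4))
angs(g0,(243,146,274,164),70,.016); angs(g,(436,205,466,225),60,.02)
for n,uv,ctr in (('B-tray',(60+192*.35,90+187*.35),(.513,.364)),('A-dish',(380+190*.35,120+198*.35),(.497,-.349))):
    print(n,'pivot offset',(ray(c,uv,.018)[0,:2]-ctr).round(4))
E=c['extrinsics']
for n,pts in (('B',[(192,187),(187,108),(192,285),(209,283),(170,140),(214,140)]),('A',[(190,198),(155,120),(200,120),(175,295),(233,290)])):
    for a,b in pts:
        u,v=int((60 if n=='B' else 380)+a*.35),int((90 if n=='B' else 120)+b*.35); z=d[v,u]
        q=np.array([(u-c['cx'])/c['fx']*z,(v-c['cy'])/c['fy']*z,z]); print(n,(a,b),'z',((q-E[:3,3])@E[:3,:3])[2].round(4))
E
```

```text
(243, 146, 274, 164) [(array([0.5451, 0.0972]), 3.9, 0.04), (array([0.5513, 0.0531]), 17.6, 0.036)] gap 0.0445
(436, 205, 466, 225) [(array([ 0.4421, -0.3319]), 2.7, 0.042), (array([ 0.4468, -0.3726]), 14.7, 0.041)] gap 0.0409
B-tray pivot offset [0.0072 0.0009]
A-dish pivot offset [0.0031 0.0038]
B (192, 187) z 0.0184
B (187, 108) z 0.0165
B (192, 285) z 0.0139
B (209, 283) z 0.0093
B (170, 140) z 0.0126
B (214, 140) z 0.0109
A (190, 198) z 0.0208
A (155, 120) z 0.0138
A (200, 120) z 0.012
A (175, 295) z 0.0175
A (233, 290) z 0.0183
```

```bash
python3 -c "
from bench import sign_off
print(sign_off())"
```

```text
the job is handed in; nothing more can be done
None
```

The job is handed in: the seized tongs lie in the repair dish and the working tongs lie squeezed shut in the stock tray. It took about 14 s of the 51 s allowed.

- **Seized pair:** the left-hand tongs (pivot near y = +0.09) stopped dead at 46 mm with 50 N on the handles. I laid them in the dish with the pivot about 5 mm from its centre. In the top view the gap between the handle plates is 3.6 mm smaller than at the start, so the 0.06 rad of play looks fully taken up.
- **Working pair:** the right-hand tongs (pivot near y = −0.09) closed freely to 21 mm. I laid them in the tray with the pivot about 7 mm from its centre. They stayed shut after release, with the jaw tips touching.
- **Last checks:** the gripper was open and well clear, with wrist force near zero. Spot depth readings on both pairs came out at 9–21 mm. That fits lying flat on the 4 mm floors, but at single pixels on thin parts it is only a coarse test of tilt.
- **Disagreement:** the top and wrist cameras placed the tongs 3–5 mm apart. I grasped between the two estimates for the seized pair and close to the wrist estimate for the working pair.

No check failed.

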